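# Find the full canister by its weight

### The arm

A 6-joint arm with a two-finger parallel gripper is mounted at the origin on a cart in front of the work surface, level with it; the furniture and walls round the work are solid. World frame = base frame: x ahead of the robot, y to its left, z up, the work surface at z = 0. Lengths are in mm, angles in rad, forces in N, time in s.
With the tool pointing down it reaches from about 350 to 975 mm from the base axis. Payload 7.1 kg.
Tool frame: the origin (TCP) lies on the front face of the gripper's body, between the roots of the fingers; the fingertips stand 80 mm ahead of it and the grasp point (between the pads) lies 61 mm ahead of it; z points along the fingers, y is the line along which they close (so a half turn about z gives the same grasp; the last joint's range is limited). The gripper opens to 88 mm and grips with 3 to 60 N. Pads are 20 mm wide; open, the fingers measure 115 mm over their backs; the gripper's body (75 mm by 178 mm) begins 61 mm behind the grasp point.
Start: joints at [-1.347, 0.423, 1.63, -0, 1.089, -0.019], TCP at [150.283, -606.647, 302.675] pointing down, gripper open.
Joint ranges: [-3, 3], [-0.9, 2.11], [0.09, 2.58], [-1.31, 4.45], [0.11, 2.69], [-2.54, 2.54]. Speed limits (rad/s): [2.39, 2.39, 3.01, 3.14, 3.14, 3.14].

### API

Orientations are given as a rotation vector (axis times angle).
In Python, from workcell import readout, vision, close_job gives the robot as it stands.
- The arm moves only by the tool servo_tool, never from a script. Its argument "plan" is a list that holds one entry, the list of rows, each a list of 7 numbers: the gripper command: -1 is fully open, 1 is shut, values between are in proportion, then the shift along the world's x, y, z in units of 40 mm (1.0 is 40 mm), then the turn, a rotation vector about the world's x, y, z in units of 5 degrees (1.0 is 5 degrees). A call has 1 to 5 rows; each row shifts and turns the commanded pose from where the row before left it; what a row does not reach is not made up. A row lasts 1/12 s, in which the tool goes at most 41.7 mm and 7.16 degrees, less where a joint would pass 70% of its speed; a pose out of reach is approached as far as the arm can. A call is refused whole if a number of a shift passes 1 or a number of a turn 1, either way. A call with a gripper value outside its range is refused whole. The fingers move at their own pace and stop on an object; the grip force is fixed at half the most. Time passes only in rows, so rows that do not move let the fingers close. It gives the time, the measured TCP pose, the force, the opening and the grip force at its end, in the units of the state.
- readout.get_obs(): the state, without advancing time (a new reading comes with each control period).
- vision.get_image(name): name is "scene" or "top" or "wrist"; returns the picture (384x512x3 uint8, red, green, blue); there is no depth.
- vision.camera_params(name): a dict with "fx", "fy", "cx", "cy" (pixels), "rvec" (rotation vector, rad) and "tvec" (3), from world to camera coordinates, as OpenCV has them; the wrist camera has in their place "hand_eye" (4x4, takes a point from camera to tool coordinates, whose origin is the TCP and whose axes are the flange's). Camera axes: x right, y down, z forward; pixel columns grow to the right and rows downward; lengths in mm; the calibration is good to about 2 mm. A picture is of the moment at which its call begins: read the wrist's pose just before it. camera_params takes no time and is no camera call.
- close_job(): hands the job in; it is judged then, once.
The state is a dict: "t": time; "qpos": joint angles; "qvel": joint speeds; "joint_torque": joint torques, N m; "ee_pos": TCP position; "orientation": TCP orientation; "ft_force": force on the tool from outside, world axes, zero at the start; "moment": the same for the moment, N m; "width": finger opening in mm; "grasp_force": force on a finger pad.
Only numpy, scipy, OpenCV 4.12 (cv2) and the standard library are available. Lean on these libraries where they do the work, as an engineer would, in place of code of your own. Each camera call takes 0.05 s, during which the arm holds its last target. There are 200 camera calls.

### The job

Three identical closed purple canisters stand on cork coasters; one is full and clearly heavier, the other two are nearly empty. Going from left to right, pick up each canister in turn to feel its weight, setting it back upright in the middle of its own coaster before taking the next. Then finish while holding the heaviest one up, upright and still, about 15 cm above its coaster, with the two light ones standing on theirs and everything else left where it was.

Things in the scene. Friction and masses are not known exactly. Their poses are not given: they have to be found in the camera images.
- knob_left (a point): Where to grip the left canister (left, middle, right as the robot sees them): the centre of its lid knob, on its axis, 92 mm above its underside. The knob is round, 20 mm across, from 82 to 100 mm above the underside, on a lid whose top is at 87 mm. The canister can be lifted by it, gripped from above with about 30 N. z points up.
- can_left (a point): The centre of the left canister, on its axis half-way up, 50 mm above its underside and 42 mm below the knob point. z points up when it stands.
- jar_left: The left canister: rigid, purple, round, 77 mm across, 100 mm tall with its knob, its lid fixed on; it stands on the left coaster. All three look the same. A light one weighs 0.27 to 0.33 kg in all, the heavy one 0.57 to 0.73 kg; the contents may shift a few mm. Origin at the centre of its underside, z up.
- coaster_left: The left coaster: a flat round cork disc fixed to the worktop, 104 mm across, 6 mm thick; origin at the centre of its underside, on the worktop.
- knob_middle (a point): Where to grip the middle canister (left, middle, right as the robot sees them): the centre of its lid knob, on its axis, 92 mm above its underside. The knob is round, 20 mm across, from 82 to 100 mm above the underside, on a lid whose top is at 87 mm. The canister can be lifted by it, gripped from above with about 30 N. z points up.
- can_middle (a point): The centre of the middle canister, on its axis half-way up, 50 mm above its underside and 42 mm below the knob point. z points up when it stands.
- jar_middle: The middle canister: rigid, purple, round, 77 mm across, 100 mm tall with its knob, its lid fixed on; it stands on the middle coaster. All three look the same. A light one weighs 0.27 to 0.33 kg in all, the heavy one 0.57 to 0.73 kg; the contents may shift a few mm. Origin at the centre of its underside, z up.
- coaster_middle: The middle coaster: a flat round cork disc fixed to the worktop, 104 mm across, 6 mm thick; origin at the centre of its underside, on the worktop.
- knob_right (a point): Where to grip the right canister (left, middle, right as the robot sees them): the centre of its lid knob, on its axis, 92 mm above its underside. The knob is round, 20 mm across, from 82 to 100 mm above the underside, on a lid whose top is at 87 mm. The canister can be lifted by it, gripped from above with about 30 N. z points up.
- can_right (a point): The centre of the right canister, on its axis half-way up, 50 mm above its underside and 42 mm below the knob point. z points up when it stands.
- jar_right: The right canister: rigid, purple, round, 77 mm across, 100 mm tall with its knob, its lid fixed on; it stands on the right coaster. All three look the same. A light one weighs 0.27 to 0.33 kg in all, the heavy one 0.57 to 0.73 kg; the contents may shift a few mm. Origin at the centre of its underside, z up.
- coaster_right: The right coaster: a flat round cork disc fixed to the worktop, 104 mm across, 6 mm thick; origin at the centre of its underside, on the worktop.
- tape_roll: Roll of cream-coloured tape, lying flat, 100 mm across, 25 mm tall; a bystander to leave alone. Origin at the centre of its underside, z up.
- shot_glass: Small clear shot glass, 48 mm across, 60 mm tall; a bystander to leave alone. Origin at the centre of its underside, z up.
- pitcher: Small white milk pitcher with handle, 69x112 mm, 94 mm tall; a bystander to leave alone. Origin at the centre of its underside, z up.
- marker: White marker pen with black cap, 135 mm long, lying on the worktop; a bystander to leave alone. Origin at its underside.
There are look-alikes about, which are no part of the job. Leave any red or yellow look-alike of the jar_middle alone.

How it is judged (in metres and radians):
On the way, in this order (a step that is already met when the one before it is completed fails the run):
1. the left canister is lifted clear of its coaster by the fingers (over 15 mm) (height (world z) of can_left above 0.071 m and contact force between the fingers and jar_left above 0.5 N and contact force between jar_left and coaster_left below 0.05 N), for 0.2 s.
2. the left canister is back on its coaster and the middle one is lifted over 15 mm (horizontal distance between can_left and coaster_left below 0.025 m and height (world z) of can_left below 0.062 m and angle between can_left's own z axis and vertical below 0.1 rad and height (world z) of can_middle above 0.071 m and contact force between the fingers and jar_middle above 0.5 N and contact force between jar_middle and coaster_middle below 0.05 N), for 0.2 s.
3. the left and middle canisters are back on their coasters and the right one is lifted over 15 mm (horizontal distance between can_left and coaster_left below 0.025 m and height (world z) of each of can_left, can_middle below 0.062 m and angle between each of can_left, can_middle's own z axis and vertical below 0.1 rad and horizontal distance between can_middle and coaster_middle below 0.025 m and height (world z) of can_right above 0.071 m and contact force between the fingers and jar_right above 0.5 N and contact force between jar_right and coaster_right below 0.05 N), for 0.2 s.
At the end, for the whole second after the job is handed in: The heaviest canister is held by the fingers, still, within 0.35 rad of upright, at least 12 cm above where it stood; the two light ones (under 4.4 N on their coasters) stand upright (0.1 rad), still, untouched, within 25 mm of their coasters' centres ((((height (world z) of can_left above 0.176 m and angle between can_left's own z axis and vertical below 0.35 rad and contact force between the fingers and jar_left above 1 N and linear speed of jar_left below 0.05 m/s and contact force between jar_left and coaster_left below 0.05 N) and (horizontal distance between can_middle and coaster_middle below 0.025 m and angle between can_middle's own z axis and vertical below 0.1 rad and height (world z) of can_middle below 0.062 m and linear speed of jar_middle below 0.03 m/s and contact force between each of the arm, the fingers and jar_middle below 0.2 N and contact force between jar_middle and coaster_middle between 1.2 and 4.4 N) and (horizontal distance between can_right and coaster_right below 0.025 m and angle between can_right's own z axis and vertical below 0.1 rad and height (world z) of can_right below 0.062 m and linear speed of jar_right below 0.03 m/s and contact force between each of the arm, the fingers and jar_right below 0.2 N and contact force between jar_right and coaster_right between 1.2 and 4.4 N)) or ((height (world z) of can_middle above 0.176 m and angle between can_middle's own z axis and vertical below 0.35 rad and contact force between the fingers and jar_middle above 1 N and linear speed of jar_middle below 0.05 m/s and contact force between jar_middle and coaster_middle below 0.05 N) and (horizontal distance between can_left and coaster_left below 0.025 m and angle between can_left's own z axis and vertical below 0.1 rad and height (world z) of can_left below 0.062 m and linear speed of jar_left below 0.03 m/s and contact force between each of the arm, the fingers and jar_left below 0.2 N and contact force between jar_left and coaster_left between 1.2 and 4.4 N) and (horizontal distance between can_right and coaster_right below 0.025 m and angle between can_right's own z axis and vertical below 0.1 rad and height (world z) of can_right below 0.062 m and linear speed of jar_right below 0.03 m/s and contact force between each of the arm, the fingers and jar_right below 0.2 N and contact force between jar_right and coaster_right between 1.2 and 4.4 N)) or ((height (world z) of can_right above 0.176 m and angle between can_right's own z axis and vertical below 0.35 rad and contact force between the fingers and jar_right above 1 N and linear speed of jar_right below 0.05 m/s and contact force between jar_right and coaster_right below 0.05 N) and (horizontal distance between can_left and coaster_left below 0.025 m and angle between can_left's own z axis and vertical below 0.1 rad and height (world z) of can_left below 0.062 m and linear speed of jar_left below 0.03 m/s and contact force between each of the arm, the fingers and jar_left below 0.2 N and contact force between jar_left and coaster_left between 1.2 and 4.4 N) and (horizontal distance between can_middle and coaster_middle below 0.025 m and angle between can_middle's own z axis and vertical below 0.1 rad and height (world z) of can_middle below 0.062 m and linear speed of jar_middle below 0.03 m/s and contact force between each of the arm, the fingers and jar_middle below 0.2 N and contact force between jar_middle and coaster_middle between 1.2 and 4.4 N)))); the arm keeps its last pose, push and grip.
It fails at once if a canister is tipped by more than 0.6 rad (angle between any of can_left, can_middle, can_right's own z axis and vertical above 0.6 rad).
It fails at once if a bystander is moved by more than 3 cm (distance of any of tape_roll, shot_glass, pitcher, marker from where it was at the start of the episode above 0.03 m).
It also fails if it takes over 72 s, if anything falls off the work surface, if the arm or the gripper's body presses on something with over 40 N, if the wrist force passes 120 N, or if a joint passes its speed limit or range.

## Working session

There is one attempt and no reset: what is moved stays moved. The work goes in short steps, Python scripts to look and compute and a tool call to move; the robot and the scene stay as the last step left them, time stands still between calls to the robot, and variables do not carry over. Pictures are saved under pics/ and viewed, at most 10 in all, crops included, and the job is handed in when it is done.

Besides the shell and the picture viewer there is one more tool, called after "Request:" by a JSON object that holds its "name" and its "arguments". servo_tool: Moves the arm, as the interface text tells. Its arguments: {"type":"object","properties":{"plan":{"type":"array"}},"required":["plan"]}

```bash
mkdir -p pics
python3 - <<'E'
from workcell import readout, vision
import cv2,numpy as np
o=readout.get_obs();print({k:np.round(v,3) for k,v in o.items()})
for n in("scene","top"):
    im=vision.get_image(n);cv2.imwrite(f"pics/{n}0.png",im[...,::-1]);p=vision.camera_params(n);print(n,p)
print(vision.camera_params("wrist"))
a=cv2.imread("pics/scene0.png");b=cv2.imread("pics/top0.png")
E
```

```text
{'t': np.float64(0.0), 'qpos': array([-1.347,  0.424,  1.631, -0.   ,  1.089, -0.019]), 'qvel': array([ 0.001, -0.002,  0.001, -0.   , -0.001, -0.001]), 'joint_torque': array([ 4.0000e-03, -5.4462e+01, -2.7366e+01,  6.5000e-02,  2.3000e-02,
       -0.0000e+00]), 'ee_pos': array([ 150.195, -606.244,  301.91 ]), 'orientation': array([-3.117, -0.38 ,  0.   ]), 'ft_force': array([-0.266,  0.245,  0.253]), 'moment': array([ 0.002,  0.049, -0.054]), 'grasp_force': np.float64(0.0), 'width': np.float64(87.932)}
scene {'fx': 355.3038391393862, 'fy': 355.3038391393862, 'cx': 255.77875022463311, 'cy': 195.35423988772752, 'rvec': array([ 1.27092948, -2.26183344,  0.93361751]), 'tvec': array([ 364.58707629,  358.32065984, 1066.85593289])}
top {'fx': 431.31388385763904, 'fy': 431.31388385763904, 'cx': 258.55300817471414, 'cy': 193.6534955490173, 'rvec': array([ 2.14352044, -2.14479448,  0.19491153]), 'tvec': array([  75.00025982,  535.62806281, 1245.5644529 ])}
{'fx': 302.0052881035796, 'fy': 302.0052881035796, 'cx': 257.6215893006299, 'cy': 191.14854920811214, 'hand_eye': array([[-1.84728050e-04, -9.53162328e-01, -3.02459158e-01,
         8.29783398e+01],
       [ 9.99999949e-01, -9.68039098e-05, -3.05688215e-04,
        -1.02817198e+00],
       [ 2.62091262e-04, -3.02459199e-01,  9.53162297e-01,
        -8.13558985e+01],
       [ 0.00000000e+00,  0.00000000e+00,  0.00000000e+00,
         1.00000000e+00]])}
```

View pics/top0.png

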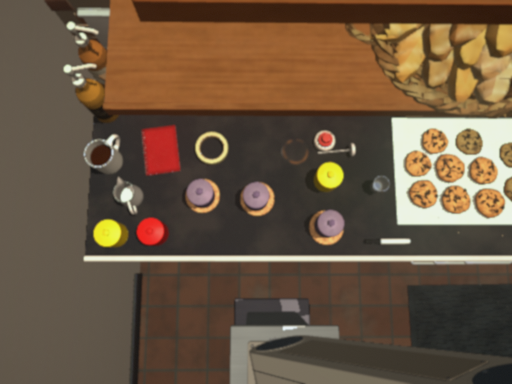

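View pics/scene0.png

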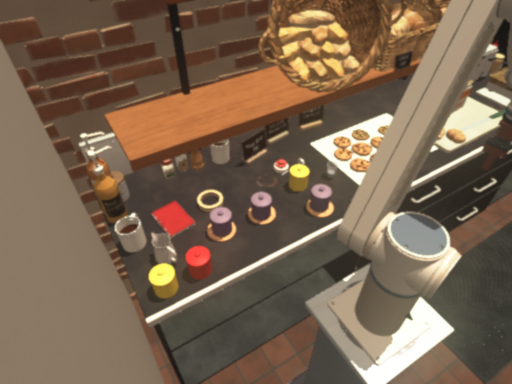

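The top view shows purple canisters on coasters at about (202,193), (257,196) and (329,224). The yellow ones at (109,233) and (328,177) and the red one at (150,231) are look-alikes, because the task says purple on cork. I'll confirm with a crop and measure.

```bash
cat > h.py <<'E'
import cv2,numpy as np
from workcell import readout,vision
from scipy.spatial.transform import Rotation as R
def ray(uv,z,p,Rwc=None,c=None):
    if Rwc is None:
        A=R.from_rotvec(p["rvec"]).as_matrix(); Rwc=A.T; c=-A.T@p["tvec"]
    d=Rwc@np.array([(uv[0]-p["cx"])/p["fx"],(uv[1]-p["cy"])/p["fy"],1]); return c+d*(z-c[2])/d[2]
def proj(X,p):
    return cv2.projectPoints(np.array(X,float).reshape(-1,1,3),p["rvec"],p["tvec"],np.array([[p["fx"],0,p["cx"]],[0,p["fy"],p["cy"]],[0,0,1.]]),None)[0].reshape(-1,2)
def wristpose(o,p):
    T=R.from_rotvec(o["orientation"]).as_matrix();H=p["hand_eye"]
    return T@H[:3,:3],o["ee_pos"]+T@H[:3,3]
E
python3 - <<'E'
from h import *
im=cv2.imread("pics/top0.png");p=vision.camera_params("top")
hsv=cv2.cvtColor(im,cv2.COLOR_BGR2HSV)
m=cv2.inRange(hsv,(125,30,40),(165,255,255));m[:170]=0;m[250:]=0
n,l,s,c=cv2.connectedComponentsWithStats(m)
for i in range(1,n):
    if s[i,4]>100: print("purple",s[i],c[i].round(1),ray(c[i],80,p).round(0))
for uv in((202,192),(257,195),(330,223)):print(hsv[uv[1],uv[0]])
m=cv2.inRange(hsv,(5,90,90),(20,255,255))
m[:170]=0;m[250:]=0;m[:,:180]=0;m[:,360:]=0
n,l,s,c=cv2.connectedComponentsWithStats(m)
for i in range(1,n):
    if s[i,4]>40:
        pts=np.argwhere(l==i)[:,::-1]; h=cv2.convexHull(pts.astype(np.int32))[:,0]
        W=np.array([ray(q,6,p)[:2] for q in pts]);
        (x,y),r=cv2.minEnclosingCircle(W.astype(np.float32)); print("coaster",s[i],x,y,r)
for uv,z,nm in(((211,148),25,"tape"),((380,184),60,"glass"),((129,188),90,"pitcher"),((388,241),10,"marker"),((328,176),90,"yellow"),((150,231),90,"red"),((324,140),40,'cup'),((295,150),0,'?')):print(nm,ray(uv,z,p).round(0))
print("shelf edge", ray((250,112),400,p), ray((250,112),600,p))
crop=cv2.resize(im[170:255,90:360],None,fx=2.9,fy=2.9,interpolation=3);cv2.imwrite("pics/c1.png",crop)
E
```

```text
[166  49 152]
[160  53 139]
[160  53 125]
coaster [186 178  35  36 365] 536.304443359375 245.86325073242188 55.21329879760742
coaster [241 182  34  35 359] 526.7869873046875 77.89097595214844 54.49794006347656
coaster [310 210  34  36 365] 439.0621643066406 -131.68252563476562 55.00587463378906
tape [681. 220.  25.]
glass [ 562. -286.   60.]
pitcher [544. 447.  90.]
marker [ 396. -318.   10.]
yellow [ 580. -126.   90.]
red [421. 382.  90.]
cup [ 703. -126.   40.]
? [682. -41.   0.]
shelf edge [660.33438838  99.70417019 400.        ] [587.17775467  99.23709817 600.        ]
```

View pics/c1.png

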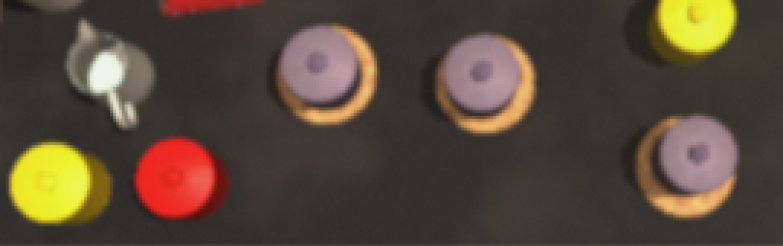

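The crop shows three purple canisters on cork coasters with knobs at crop (317,61), (482,70) and (699,152). The red and yellow look-alikes stand on no coaster, so I'll leave them alone.

Run:
```python
from h import *
p=vision.camera_params("top");q=vision.camera_params("scene")
for uv in((317,61),(482,70),(699,152)):print("knob",ray((90+uv[0]/2.9,170+uv[1]/2.9),106,p).round(1))
def cen(p):
    A=R.from_rotvec(p["rvec"]).as_matrix();return -A.T@p["tvec"]
print(cen(p),cen(q))
for z in range(200,800,50):
    X=ray((107,112),z,p);Y=ray((330,112),z,p);print(z,X[:2].round(),proj([X],q).round(),proj([Y],q).round())
```

```text
knob [532.7 243.9 106. ]
knob [523.9  82.5 106. ]
knob [ 443.3 -128.3  106. ]
[ 325.77043366   97.56813065 1314.65103788] [-244.61684406  566.15659298 1009.51885809]
200 [732. 484.] [[128. 182.]] [[277. 128.]]
250 [714. 467.] [[131. 172.]] [[278. 120.]]
300 [695. 450.] [[134. 161.]] [[279. 112.]]
350 [677. 432.] [[137. 150.]] [[280. 102.]]
400 [659. 415.] [[141. 138.]] [[281.  93.]]
450 [641. 398.] [[145. 124.]] [[282.  82.]]
500 [623. 380.] [[149. 110.]] [[284.  70.]]
550 [604. 363.] [[154.  94.]] [[286.  57.]]
600 [586. 346.] [[159.  77.]] [[287.  43.]]
650 [568. 328.] [[164.  58.]] [[289.  28.]]
700 [550. 311.] [[171.  37.]] [[292.  10.]]
750 [531. 293.] [[177.  14.]] [[294.  -9.]]
```

Request:
{"name": "servo_tool", "arguments": {"plan": [[[-1,0.5,0.68,0,0,0,0],[-1,0.5,0.68,0,0,0,0],[-1,0.5,0.68,0,0,0,0],[-1,0.5,0.68,0,0,0,0],[-1,0.5,0.68,0,0,0,0]]]}}

```text
t: 0.52
ee_pos: [250.7, -469.1, 302.3]
orientation: [-3.118, -0.38, 0.0]
ft_force: [0.4, -0.7, 0.3]
width: 87.8
grasp_force: 0.0
```

Request:
{"name": "servo_tool", "arguments": {"plan": [[[-1,0.5,0.68,0,0,0,0],[-1,0.5,0.68,0,0,0,0],[-1,0.5,0.68,0,0,0,0],[-1,0.5,0.68,0,0,0,0],[-1,0.5,0.68,0,0,0,0]]]}}

```text
t: 0.93
ee_pos: [350.8, -333.1, 302.5]
orientation: [-3.118, -0.38, 0.0]
ft_force: [0.6, 0.3, -0.0]
width: 87.8
grasp_force: 0.0
```

Request:
{"name": "servo_tool", "arguments": {"plan": [[[-1,0.5,0.68,0,0,0,0],[-1,0.5,0.68,0,0,0,0],[-1,0.5,0.68,0,0,0,0],[-1,0.5,0.68,0,0,0,0],[-1,0.5,0.68,0,0,0,0]]]}}

```text
t: 1.35
ee_pos: [450.8, -197.0, 302.5]
orientation: [-3.118, -0.38, 0.001]
ft_force: [0.6, 0.0, -0.9]
width: 88.2
grasp_force: 0.0
```

Request:
{"name": "servo_tool", "arguments": {"plan": [[[-1,0.13,0.74,0,0,0,0],[-1,0.13,0.74,0,0,0,0],[-1,0.13,0.74,0,0,0,0],[-1,0.13,0.74,0,0,0,0],[-1,0.13,0.74,0,0,0,0]]]}}

```text
t: 1.77
ee_pos: [476.1, -49.1, 302.5]
orientation: [-3.118, -0.38, 0.001]
ft_force: [-0.3, 0.4, 1.0]
width: 87.8
grasp_force: 0.0
```

Request:
{"name": "servo_tool", "arguments": {"plan": [[[-1,0.13,0.74,0,0,0,0],[-1,0.13,0.74,0,0,0,0],[-1,0.13,0.74,0,0,0,0],[-1,0.13,0.74,0,0,0,0],[-1,0.13,0.74,0,0,0,0]]]}}

```text
t: 2.18
ee_pos: [502.1, 98.9, 302.5]
orientation: [3.118, 0.381, -0.001]
ft_force: [1.2, -0.5, 0.5]
width: 87.7
grasp_force: 0.0
```

Request:
{"name": "servo_tool", "arguments": {"plan": [[[-1,0.13,0.74,0,0,0,0],[-1,0.13,0.74,0,0,0,0],[-1,0.13,0.74,0,0,0,0],[-1,0.13,0.74,0,0,0,0],[-1,0.13,0.74,0,0,0,0]]]}}

```text
t: 2.6
ee_pos: [528.1, 246.9, 302.3]
orientation: [3.118, 0.381, -0.001]
ft_force: [0.6, 0.7, 0.4]
width: 87.8
grasp_force: 0.0
```

Run:
```python
from h import *
o=readout.get_obs();im=vision.get_image("wrist");cv2.imwrite("pics/w1.png",im[...,::-1])
print(o["ee_pos"],o["qpos"].round(2),o["ft_force"].round(2));p=vision.camera_params("wrist");A,c=wristpose(o,p)
def pr(X):
    v=A.T@(np.array(X)-c);return (v[:2]/v[2]*p["fx"]+[p["cx"],p["cy"]]).round(1)
print("pred knob",pr([532.7,243.9,106]),"coaster",pr([536,246,6]))
```

```text
[528.08253001 246.85651262 302.31183598] [ 0.42  0.36  1.73 -0.    1.05  1.74] [0.61 0.73 0.38]
pred knob [262.9 182.1] coaster [260.6 157.6]
```

View pics/w1.png

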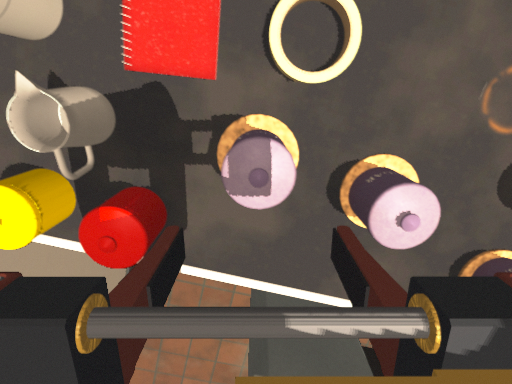

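The wrist view shows the left knob at (259,177) and the middle knob at (410,222). Next: refine both, and the coasters.

Run:
```python
from h import *
o=readout.get_obs();p=vision.camera_params("wrist");A,c=wristpose(o,p)
print("knobL",ray((259,177),106,p,A,c).round(1),"knobM",ray((410,222),106,p,A,c).round(1))
im=cv2.imread("pics/w1.png");hsv=cv2.cvtColor(im,cv2.COLOR_BGR2HSV)
m=cv2.inRange(hsv,(8,100,90),(22,255,255))
from scipy.optimize import least_squares
for x0,x1,y0,y1 in((210,305,105,185),(330,425,145,235)):
    w=np.zeros_like(m);w[y0:y1,x0:x1]=m[y0:y1,x0:x1]
    W=np.array([ray(q,6,p,A,c)[:2] for q in np.argwhere(w)[:,::-1]]);(x,y),r=cv2.minEnclosingCircle(W.astype(np.float32));print(len(W),x,y,r)
    # fixed-radius outer boundary fit
    f=lambda v:(lambda d:np.r_[np.maximum(d-52,0)*5])(np.hypot(*(W-v).T))
    print(least_squares(f,(x,y)).x)
```

```text
knobL [538.2 253.6 106. ] knobM [529.7  96.3 106. ]
912 539.19091796875 255.5003204345703 52.63180923461914
[539.59946932 255.62910837]
871 530.5174560546875 89.03207397460938 52.57871627807617
[530.60423814  89.19812068]
```

```bash
cat > look.py <<'E'
from h import *
import sys
from scipy.optimize import least_squares
def look(kz=106,cz=6,name="w",guess=None,zoff=0):
    vision.get_image("top")
    o=readout.get_obs();im=cv2.cvtColor(vision.get_image("wrist"),cv2.COLOR_RGB2BGR);cv2.imwrite(f"pics/{name}.png",im)
    p=vision.camera_params("wrist");A,c=wristpose(o,p);hsv=cv2.cvtColor(im,cv2.COLOR_BGR2HSV)
    print("tcp",o["ee_pos"].round(1),"F",o["ft_force"].round(2),"q",o["qpos"].round(2),"v",np.abs(o["qvel"]).max().round(3))
    m=cv2.inRange(hsv,(8,100,90),(22,255,255))
    for g in guess:
        g=np.array(g,float)
        vu=np.argwhere(m)[:,::-1];W=np.array([ray(q,cz,p,A,c)[:2] for q in vu]);k=np.hypot(*(W-g).T)<75
        W=W[k];f=lambda v:np.maximum(np.hypot(*(W-v).T)-52.5,0)
        print("coaster",least_squares(f,g).x.round(1),len(W))
        # lid rim: purple pixels, lid top z
        mp=cv2.inRange(hsv,(130,15,40),(172,110,255));vu=np.argwhere(mp)[:,::-1]
        W=np.array([ray(q,kz-13,p,A,c)[:2] for q in vu]);print("purple",len(W))
    return o,p,A,c,im
E
python3 - <<'E'
from look import *
o,p,A,c,im=look(name="w2",guess=[(537,250),(529,82)])
G=cv2.cvtColor(im,cv2.COLOR_BGR2GRAY)
C=cv2.HoughCircles(cv2.GaussianBlur(G,(3,3),0)[100:280,200:460],cv2.HOUGH_GRADIENT,1,4,param1=80,param2=9,minRadius=7,maxRadius=13)
print((C[0][:6]+[200,100,0]).round(1))
a=cv2.resize(im[100:260,210:450],None,fx=3,fy=3);cv2.imwrite("pics/w2c.png",a)
E
```

```text
tcp [528.7 248.8 302.4] F [-0.02  0.05  0.66] q [0.42 0.36 1.72 0.   1.05 1.74] v 0.055
coaster [537.3 249.6] 871
purple 6354
coaster [528.4  82.8] 831
purple 6354
[[261.5 177.5  11.1]
 [242.5 133.5  12.4]
 [262.5 181.5  12.4]
 [409.5 221.5  12.4]
 [412.5 225.5   8. ]
 [416.5 228.5  12.4]]
```

View pics/w2c.png

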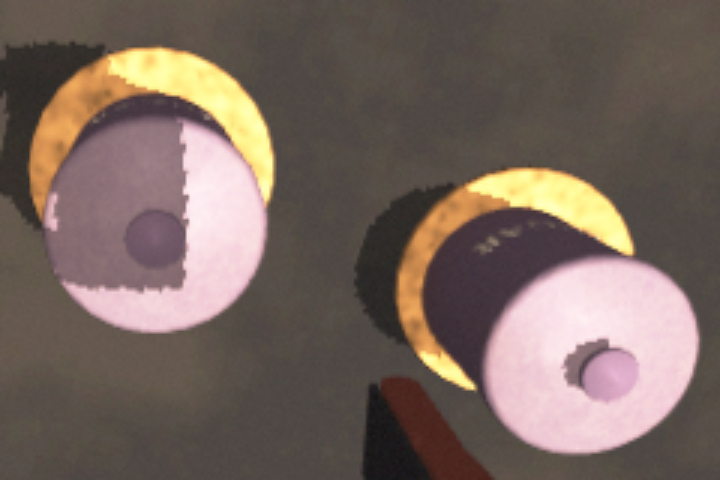

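The crop shows the left knob at crop (156,239), which is pixel (262,180), and the middle knob at (610,374), which is pixel (413,225). Both canisters stand centred on their coasters.

Run:
```python
from h import *
o=readout.get_obs();print(o["ee_pos"],o["qvel"].round(3));o["ee_pos"]=np.array([528.7,248.8,302.4]);p=vision.camera_params("wrist");A,c=wristpose(o,p)
print("knobL",ray((262,180),106,p,A,c).round(1),"knobM",ray((413.2,224.7),106,p,A,c).round(1), A@[0,0,0] )
im=vision.get_image("wrist")
```

```text
[528.09746204 246.88010265 302.11950446] [-0.039 -0.019  0.037 -0.01   0.005 -0.014]
knobL [535.2 247.2 106. ] knobM [527.   89.1 106. ] [0. 0. 0.]
```

Request:
{"name": "servo_tool", "arguments": {"plan": [[[-1,0.04,0,-0.5,0,0,0],[-1,0.04,0,-0.5,0,0,0],[-1,0.04,0,-0.5,0,0,0],[-1,0.04,0,-0.5,0,0,0],[-1,0.02,0,-0.3,0,0,0]]]}}

```text
t: 3.22
ee_pos: [534.6, 243.4, 208.7]
orientation: [3.118, 0.378, -0.005]
ft_force: [-0.5, 0.8, -0.3]
width: 87.7
grasp_force: 0.0
```

Run:
```python
from h import *
vision.get_image("top");vision.get_image("top")
o=readout.get_obs();im=vision.get_image("wrist")[...,::-1].copy();p=vision.camera_params("wrist");A,c=wristpose(o,p)
print(o["ee_pos"],o["ft_force"].round(2))
v=A.T@(np.array([535.2,247.2,106])-c);uv=v[:2]/v[2]*p["fx"]+[p["cx"],p["cy"]];print("pred",uv)
v=A.T@(np.array([*o["ee_pos"][:2],106])-c);uv2=v[:2]/v[2]*p["fx"]+[p["cx"],p["cy"]];print("axis",uv2)
for q in(uv,uv2):cv2.circle(im,tuple(int(round(x)) for x in q),3,(0,255,0) if q is uv else (0,255,255),1)
cv2.imwrite("pics/w3.png",im)
```

```text
[534.34157058 243.70794256 208.64685256] [-0.28  1.11 -0.3 ]
pred [254.3207227 223.5056731]
axis [259.13142353 225.81533029]
```

View pics/w3.png

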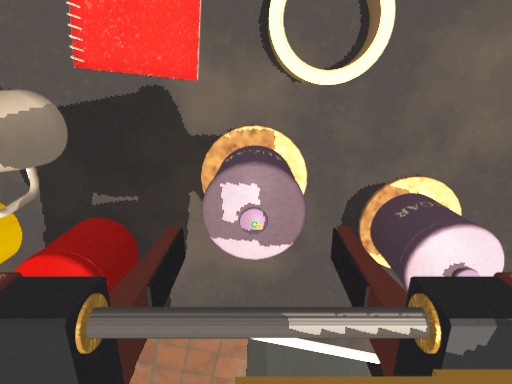

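The wrist view shows the left knob at (253,220) against the tool axis at (259,226), so the knob is about +3 mm in x and +4.5 mm in y away. I'll correct, go down and close.

Request:
{"name": "servo_tool", "arguments": {"plan": [[[-1,0.04,0.06,-0.3,0,0,0],[-1,0.03,0.05,-0.2,0,0,0],[-1,0,0,-0.2,0,0,0],[-1,0,0,-0.1,0,0,0],[-1,0,0,0,0,0,0]]]}}

```text
t: 3.78
ee_pos: [537.7, 249.6, 177.5]
orientation: [3.118, 0.381, -0.003]
ft_force: [-0.7, 0.0, -0.4]
width: 87.8
grasp_force: 0.0
```

Request:
{"name": "servo_tool", "arguments": {"plan": [[[1,0,0,0,0,0,0],[1,0,0,0,0,0,0],[1,0,0,0,0,0,0],[1,0,0,0,0,0,0],[1,0,0,0,0,0,0]]]}}

```text
t: 4.2
ee_pos: [538.4, 249.8, 179.0]
orientation: [-3.118, -0.38, -0.001]
ft_force: [-0.2, -0.1, 0.2]
width: 58.1
grasp_force: 0.0
```

Request:
{"name": "servo_tool", "arguments": {"plan": [[[1,0,0,0,0,0,0],[1,0,0,0,0,0,0],[1,0,0,0,0,0,0],[1,0,0,0,0,0,0],[1,0,0,0,0,0,0]]]}}

```text
t: 4.62
ee_pos: [538.3, 249.8, 178.7]
orientation: [-3.118, -0.38, -0.0]
ft_force: [-1.3, 0.5, -0.6]
width: 24.6
grasp_force: 0.0
```

Request:
{"name": "servo_tool", "arguments": {"plan": [[[0.5,0,0,-0.07,0,0,0],[1,0,0,0,0,0,0],[1,0,0,0,0,0,0],[1,0,0,0,0,0,0],[1,0,0,0,0,0,0]]]}}

```text
t: 5.03
ee_pos: [538.3, 249.6, 175.8]
orientation: [3.118, 0.38, -0.0]
ft_force: [1.4, -3.4, -0.3]
width: 16.9
grasp_force: 30.0
```

Request:
{"name": "servo_tool", "arguments": {"plan": [[[1,0,0,0,0,0,0],[1,0,0,0,0,0,0],[1,0,0,0,0,0,0],[1,0,0,0,0,0,0],[1,0,0,0,0,0,0]]]}}

```text
t: 5.45
ee_pos: [538.2, 249.7, 175.8]
orientation: [3.118, 0.38, -0.0]
ft_force: [1.5, -1.9, -0.9]
width: 17.2
grasp_force: 30.0
```

Request:
{"name": "servo_tool", "arguments": {"plan": [[[1,0,0,0.1,0,0,0],[1,0,0,0.2,0,0,0],[1,0,0,0.2,0,0,0],[1,0,0,0.2,0,0,0],[1,0,0,0.1,0,0,0]]]}}

```text
t: 5.87
ee_pos: [538.7, 250.1, 209.4]
orientation: [-3.118, -0.38, -0.003]
ft_force: [0.2, 0.6, -6.4]
width: 17.2
grasp_force: 30.0
```

Request:
{"name": "servo_tool", "arguments": {"plan": [[[1,0,0,0,0,0,0],[1,0,0,0,0,0,0],[1,0,0,0,0,0,0],[1,0,0,0,0,0,0],[1,0,0,0,0,0,0]]]}}

```text
t: 6.28
ee_pos: [538.0, 249.6, 207.4]
orientation: [3.118, 0.38, -0.001]
ft_force: [0.4, -0.0, -6.5]
width: 16.6
grasp_force: 30.0
```

Run:
```python
from h import *
F=[]
for _ in range(6):
    vision.get_image("top");o=readout.get_obs();F.append(o["ft_force"][2])
print(np.round(F,2),np.mean(F),o["moment"].round(2),o["joint_torque"].round(2),o["ee_pos"],o["width"])
im=vision.get_image("wrist")[...,::-1];cv2.imwrite("pics/w4.png",im)
```

```text
[-5.89 -6.64 -6.67 -6.87 -6.62 -5.9 ] -6.4286052891823475 [ 0.04 -0.06 -0.05] [-0.000e+00 -5.783e+01 -2.460e+01  0.000e+00 -5.000e-02 -0.000e+00] [538.24219812 249.72494771 207.74222138] 17.029359398179047
```

View pics/w4.png

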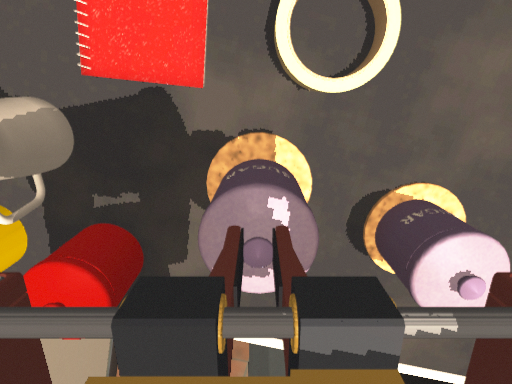

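The picture shows the left canister hanging upright over its coaster (knob (258,250)). Fz is about -6.4 N, so it is probably the heavy one. I'll set it back.

Request:
{"name": "servo_tool", "arguments": {"plan": [[[1,0,0,-0.2,0,0,0],[1,0,0,-0.2,0,0,0],[1,0,0,-0.2,0,0,0],[1,0,0,-0.1,0,0,0],[1,0,0,-0.08,0,0,0]]]}}

```text
t: 7.05
ee_pos: [537.7, 249.4, 175.5]
orientation: [3.118, 0.38, -0.003]
ft_force: [-6.8, -7.3, 24.5]
width: 17.3
grasp_force: 30.0
```

Request:
{"name": "servo_tool", "arguments": {"plan": [[[1,0,0,-0.02,0,0,0],[1,0,0,0,0,0,0],[1,0,0,0,0,0,0],[0,0,0,0,0,0,0],[0,0,0,0,0,0,0]]]}}

```text
t: 7.47
ee_pos: [538.9, 250.0, 176.4]
orientation: [-3.118, -0.38, -0.003]
ft_force: [0.8, -0.0, -0.4]
width: 27.3
grasp_force: 0.0
```

Request:
{"name": "servo_tool", "arguments": {"plan": [[[-1,0,0,0,0,0,0],[-1,0,0,0,0,0,0],[-1,0,0,0,0,0,0],[-1,0,0,0,0,0,0],[-1,0,0,0,0,0,0]]]}}

```text
t: 7.88
ee_pos: [538.4, 249.8, 176.0]
orientation: [-3.118, -0.38, -0.001]
ft_force: [0.5, -0.8, 0.6]
width: 60.5
grasp_force: 0.0
```

Request:
{"name": "servo_tool", "arguments": {"plan": [[[-1,0,0,0.3,0,0,0],[-1,0,0,0.4,0,0,0],[-1,0,-0.3,0.2,0,0,0],[-1,-0.04,-0.7,0,0,0,0],[-1,-0.04,-0.7,0,0,0,0]]]}}

```text
t: 8.3
ee_pos: [535.5, 181.2, 213.4]
orientation: [-3.118, -0.384, -0.004]
ft_force: [0.1, -0.1, -0.6]
width: 87.3
grasp_force: 0.0
```

Request:
{"name": "servo_tool", "arguments": {"plan": [[[-1,-0.04,-0.7,0,0,0,0],[-1,-0.04,-0.7,0,0,0,0],[-1,-0.04,-0.6,0,0,0,0],[-1,-0.04,-0.4,0,0,0,0],[-1,0,0,0,0,0,0]]]}}

```text
t: 8.72
ee_pos: [528.1, 82.6, 212.5]
orientation: [3.118, 0.376, -0.0]
ft_force: [-0.1, 0.5, -0.5]
width: 87.7
grasp_force: 0.0
```

Request:
{"name": "servo_tool", "arguments": {"plan": [[[-1,0,0,0,0,0,0],[-1,0,0,0,0,0,0],[-1,0,0,0,0,0,0]]]}}

```text
t: 8.97
ee_pos: [528.9, 86.4, 212.2]
orientation: [-3.118, -0.382, -0.001]
ft_force: [0.2, -0.2, 0.2]
width: 87.9
grasp_force: 0.0
```

```bash
cat > see.py <<'E'
from h import *
import sys
def see(name):
    o=readout.get_obs();im=vision.get_image("wrist")[...,::-1].copy();p=vision.camera_params("wrist");A,c=wristpose(o,p)
    print(o["ee_pos"].round(1),o["ft_force"].round(2))
    v=A.T@(np.array([*o["ee_pos"][:2],106])-c);a=v[:2]/v[2]*p["fx"]+[p["cx"],p["cy"]];print("axis",a.round(1))
    cv2.circle(im,tuple(int(round(x)) for x in a),2,(0,255,255),1);cv2.imwrite(f"pics/{name}.png",im)
see(sys.argv[1])
E
python3 see.py w5
```

```text
[528.9  86.4 212.2] [ 0.17 -0.23  0.19]
axis [259.3 224.4]
```

View pics/w5.png

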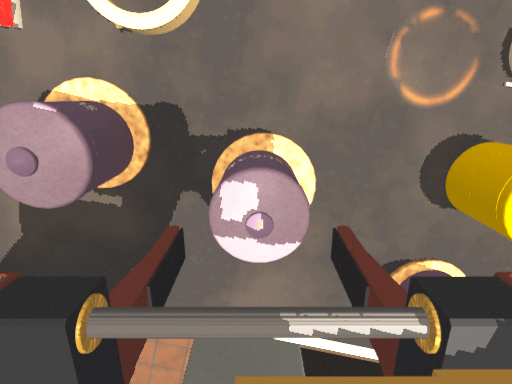

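The middle knob (259,223) lies on the tool axis (259,224), and its coaster centre is about 4 mm towards -y. Left canister stands on its coaster. I'll descend and close.

Request:
{"name": "servo_tool", "arguments": {"plan": [[[-1,0,0,-0.3,0,0,0],[-0.2,0,0,-0.3,0,0,0],[-0.2,0,0,-0.2,0,0,0],[-0.2,0,0,-0.11,0,0,0],[-0.2,0,0,0,0,0,0]]]}}

```text
t: 9.43
ee_pos: [527.9, 85.9, 174.0]
orientation: [3.118, 0.381, -0.004]
ft_force: [-0.6, -0.4, -0.2]
width: 64.5
grasp_force: 0.0
```

Request:
{"name": "servo_tool", "arguments": {"plan": [[[0.2,0,0,0,0,0,0],[0.3,0,0,0,0,0,0],[0.3,0,0,0,0,0,0],[1,0,0,0,0,0,0],[1,0,0,0,0,0,0]]]}}

```text
t: 9.85
ee_pos: [528.9, 85.8, 175.9]
orientation: [-3.118, -0.38, -0.001]
ft_force: [-0.7, 0.3, 0.0]
width: 31.2
grasp_force: 0.0
```

Request:
{"name": "servo_tool", "arguments": {"plan": [[[1,0,0,0,0,0,0],[1,0,0,0,0,0,0],[1,0,0,0,0,0,0],[1,0,0,0,0,0,0],[1,0,0,0,0,0,0]]]}}

```text
t: 10.27
ee_pos: [528.9, 85.6, 175.7]
orientation: [3.118, 0.381, 0.001]
ft_force: [-0.6, -1.1, 2.2]
width: 17.1
grasp_force: 30.0
```

Request:
{"name": "servo_tool", "arguments": {"plan": [[[1,0,0,0.1,0,0,0],[1,0,0,0.2,0,0,0],[1,0,0,0.2,0,0,0],[1,0,0,0.2,0,0,0],[1,0,0,0.1,0,0,0]]]}}

```text
t: 10.68
ee_pos: [529.1, 85.9, 209.0]
orientation: [-3.118, -0.38, -0.003]
ft_force: [1.8, -0.6, -4.2]
width: 16.7
grasp_force: 30.0
```

Request:
{"name": "servo_tool", "arguments": {"plan": [[[1,0,0,0,0,0,0],[1,0,0,0,0,0,0],[1,0,0,0,0,0,0],[1,0,0,0,0,0,0],[1,0,0,0,0,0,0]]]}}

```text
t: 11.1
ee_pos: [528.5, 85.7, 207.1]
orientation: [3.118, 0.38, -0.001]
ft_force: [-0.4, 0.9, -2.9]
width: 17.4
grasp_force: 30.0
```

```bash
cat > wt.py <<'E'
from h import *
F=[]
for _ in range(6):
    vision.get_image("wrist");o=readout.get_obs();F.append(o["ft_force"][2])
print(np.round(F,2),np.mean(F).round(2),o["ee_pos"].round(1),o["width"])
E
python3 wt.py
python3 - <<'E'
from look import *
look(name="w6",guess=[(528.4,82.8),(439,-132)])
E
```

```text
[-2.96 -3.2  -2.92 -2.73 -2.91 -2.75] -2.91 [528.7  85.7 207.4] 17.3561137770695
tcp [528.7  85.8 207.4] F [ 0.01 -0.06 -2.75] q [0.14 0.43 1.89 0.   0.82 1.47] v 0.001
coaster [528.  82.] 1725
purple 14394
coaster [ 442.1 -125.5] 830
purple 14394
```

Middle weighs 2.9 N, so it is light. I'll lower it, shifted 4 mm towards the coaster centre (528,82).

Request:
{"name": "servo_tool", "arguments": {"plan": [[[1,0,-0.1,-0.2,0,0,0],[1,0,0,-0.2,0,0,0],[1,0,0,-0.2,0,0,0],[1,0,0,-0.1,0,0,0],[1,0,0,-0.05,0,0,0]]]}}

```text
t: 11.92
ee_pos: [528.1, 81.6, 176.1]
orientation: [-3.118, -0.38, 0.003]
ft_force: [-0.9, -0.6, -3.3]
width: 16.9
grasp_force: 30.0
```

Request:
{"name": "servo_tool", "arguments": {"plan": [[[1,0,0,-0.03,0,0,0],[1,0,0,0,0,0,0],[1,0,0,0,0,0,0],[0,0,0,0,0,0,0],[0,0,0,0,0,0,0]]]}}

```text
t: 12.33
ee_pos: [529.2, 81.8, 176.8]
orientation: [-3.118, -0.381, -0.002]
ft_force: [0.3, -0.3, 0.5]
width: 26.7
grasp_force: 0.0
```

Request:
{"name": "servo_tool", "arguments": {"plan": [[[-1,0,0,0,0,0,0],[-1,0,0,0,0,0,0],[-1,0,0,0,0,0,0],[-1,0,0,0,0,0,0],[-1,0,0,0,0,0,0]]]}}

```text
t: 12.75
ee_pos: [528.7, 81.8, 176.4]
orientation: [-3.118, -0.38, -0.0]
ft_force: [0.9, 0.0, -1.0]
width: 60.3
grasp_force: 0.0
```

Request:
{"name": "servo_tool", "arguments": {"plan": [[[-1,0,0,0.3,0,0,0],[-1,0,0,0.4,0,0,0],[-1,-0.2,-0.4,0.2,0,0,0],[-1,-0.28,-0.7,0,0,0,0],[-1,-0.28,-0.7,0,0,0,0]]]}}

```text
t: 13.17
ee_pos: [498.6, 9.6, 213.8]
orientation: [3.118, 0.384, 0.004]
ft_force: [-0.4, -0.3, -1.1]
width: 87.7
grasp_force: 0.0
```

Request:
{"name": "servo_tool", "arguments": {"plan": [[[-1,-0.28,-0.7,0,0,0,0],[-1,-0.28,-0.7,0,0,0,0],[-1,-0.28,-0.7,0,0,0,0],[-1,-0.28,-0.7,0,0,0,0],[-1,-0.22,-0.55,0,0,0,0]]]}}

```text
t: 13.58
ee_pos: [443.9, -125.9, 213.2]
orientation: [3.118, 0.38, 0.001]
ft_force: [0.5, 0.4, 0.3]
width: 87.7
grasp_force: 0.0
```

Request:
{"name": "servo_tool", "arguments": {"plan": [[[-1,0,0,0,0,0,0],[-1,0,0,0,0,0,0],[-1,0,0,0,0,0,0],[-1,0,0,0,0,0,0]]]}}

```text
t: 13.92
ee_pos: [445.1, -123.6, 212.6]
orientation: [3.118, 0.382, 0.001]
ft_force: [0.2, 0.4, 0.4]
width: 87.9
grasp_force: 0.0
```

```bash
python3 see.py w7
```

```text
[ 445.1 -123.6  212.6] [0.15 0.37 0.38]
axis [259.2 224.1]
```

View pics/w7.png

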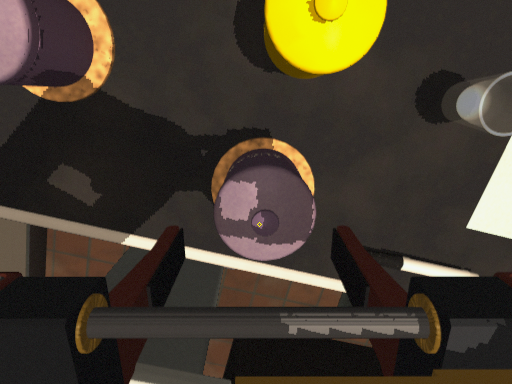

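The right knob is at (265,222) and the tool axis at (259,224), so I'll shift about -3.5 mm in y and descend.

Request:
{"name": "servo_tool", "arguments": {"plan": [[[-1,0.03,-0.09,-0.3,0,0,0],[-0.2,0,0,-0.3,0,0,0],[-0.2,0,0,-0.2,0,0,0],[-0.2,0,0,-0.12,0,0,0],[-0.2,0,0,0,0,0,0]]]}}

```text
t: 14.38
ee_pos: [445.5, -127.2, 174.5]
orientation: [-3.117, -0.382, 0.003]
ft_force: [-0.9, -0.9, 0.9]
width: 64.4
grasp_force: 0.0
```

Request:
{"name": "servo_tool", "arguments": {"plan": [[[0.2,0,0,0,0,0,0],[0.3,0,0,0,0,0,0],[0.3,0,0,0,0,0,0],[1,0,0,0,0,0,0],[1,0,0,0,0,0,0]]]}}

```text
t: 14.8
ee_pos: [446.0, -127.9, 175.8]
orientation: [3.118, 0.38, 0.001]
ft_force: [0.7, 0.3, -0.5]
width: 31.5
grasp_force: 0.0
```

Request:
{"name": "servo_tool", "arguments": {"plan": [[[1,0,0,0,0,0,0],[1,0,0,0,0,0,0],[1,0,0,0,0,0,0],[1,0,0,0,0,0,0],[1,0,0,0,0,0,0]]]}}

```text
t: 15.22
ee_pos: [446.1, -128.0, 175.6]
orientation: [3.118, 0.38, 0.001]
ft_force: [0.5, -1.2, 2.3]
width: 17.3
grasp_force: 30.0
```

Request:
{"name": "servo_tool", "arguments": {"plan": [[[1,0,0,0.1,0,0,0],[1,0,0,0.2,0,0,0],[1,0,0,0.2,0,0,0],[1,0,0,0.2,0,0,0],[1,0,0,0.1,0,0,0]]]}}

```text
t: 15.63
ee_pos: [446.3, -127.9, 208.9]
orientation: [3.118, 0.38, 0.002]
ft_force: [0.4, -0.7, -2.4]
width: 16.9
grasp_force: 30.0
```

Request:
{"name": "servo_tool", "arguments": {"plan": [[[1,0,0,0,0,0,0],[1,0,0,0,0,0,0],[1,0,0,0,0,0,0],[1,0,0,0,0,0,0],[1,0,0,0,0,0,0]]]}}

```text
t: 16.05
ee_pos: [445.7, -127.8, 207.1]
orientation: [-3.118, -0.38, 0.001]
ft_force: [-0.7, -0.0, -2.4]
width: 17.0
grasp_force: 30.0
```

```bash
python3 wt.py
python3 - <<'E'
from look import *
look(name="w8",guess=[(441,-128)])
E
```

```text
[-3.24 -2.02 -3.4  -2.95 -2.69 -1.91] -2.7 [ 445.8 -127.8  207.4] 16.98749736270803
tcp [ 445.9 -127.8  207.4] F [-0.4  -0.48 -3.16] q [-0.3   0.34  2.05  0.    0.76  1.02] v 0.003
coaster [ 440.3 -129.8] 2250
purple 9624
```

Right weighs 2.7 N, so it is light and left (6.4 N) is the heavy one. I'll set it back at the coaster centre, about (-4,-2) mm away.

Request:
{"name": "servo_tool", "arguments": {"plan": [[[1,-0.1,-0.05,-0.2,0,0,0],[1,0,0,-0.2,0,0,0],[1,0,0,-0.2,0,0,0],[1,0,0,-0.1,0,0,0],[1,0,0,-0.05,0,0,0]]]}}

```text
t: 16.87
ee_pos: [441.3, -129.7, 176.2]
orientation: [-3.118, -0.38, 0.003]
ft_force: [0.0, 0.2, -2.7]
width: 17.1
grasp_force: 30.0
```

Request:
{"name": "servo_tool", "arguments": {"plan": [[[1,0,0,-0.03,0,0,0],[1,0,0,0,0,0,0],[1,0,0,0,0,0,0],[0,0,0,0,0,0,0],[0,0,0,0,0,0,0]]]}}

```text
t: 17.28
ee_pos: [442.3, -130.0, 176.7]
orientation: [3.118, 0.38, 0.002]
ft_force: [-0.1, -0.5, -0.1]
width: 27.1
grasp_force: 0.0
```

Request:
{"name": "servo_tool", "arguments": {"plan": [[[-1,0,0,0,0,0,0],[-1,0,0,0,0,0,0],[-1,0,0,0,0,0,0],[-1,0,0,0,0,0,0],[-1,0,0,0,0,0,0]]]}}

```text
t: 17.7
ee_pos: [441.9, -129.8, 176.4]
orientation: [3.118, 0.38, 0.0]
ft_force: [1.1, -0.8, 0.1]
width: 59.7
grasp_force: 0.0
```

Request:
{"name": "servo_tool", "arguments": {"plan": [[[-1,0,0,0.3,0,0,0],[-1,0,0,0.4,0,0,0],[-1,0.1,0.4,0.3,0,0,0],[-1,0.22,0.8,0,0,0,0],[-1,0.22,0.8,0,0,0,0]]]}}

```text
t: 18.12
ee_pos: [464.0, -49.6, 217.2]
orientation: [3.118, 0.376, 0.003]
ft_force: [-0.7, -0.4, 0.3]
width: 87.7
grasp_force: 0.0
```

Request:
{"name": "servo_tool", "arguments": {"plan": [[[-1,0.22,0.8,0,0,0,0],[-1,0.22,0.8,0,0,0,0],[-1,0.22,0.8,0,0,0,0],[-1,0.22,0.8,0,0,0,0],[-1,0.22,0.8,0,0,0,0]]]}}

```text
t: 18.53
ee_pos: [507.6, 111.9, 216.3]
orientation: [3.118, 0.381, 0.0]
ft_force: [0.3, -0.2, -0.3]
width: 88.3
grasp_force: 0.0
```

Request:
{"name": "servo_tool", "arguments": {"plan": [[[-1,0.15,0.7,0,0,0,0],[-1,0.15,0.7,0,0,0,0],[-1,0.15,0.7,0,0,0,0],[-1,0.15,0.7,0,0,0,0],[-1,0.15,0.65,0,0,0,0]]]}}

```text
t: 18.95
ee_pos: [537.5, 249.8, 216.2]
orientation: [-3.118, -0.381, 0.0]
ft_force: [0.2, -0.5, 0.8]
width: 87.8
grasp_force: 0.0
```

Request:
{"name": "servo_tool", "arguments": {"plan": [[[-1,0,0,0,0,0,0],[-1,0,0,0,0,0,0],[-1,0,0,0,0,0,0],[-1,0,0,0,0,0,0],[-1,0,0,0,0,0,0]]]}}

```text
t: 19.37
ee_pos: [537.2, 247.0, 216.2]
orientation: [3.118, 0.379, -0.001]
ft_force: [0.3, -0.1, -0.5]
width: 87.7
grasp_force: 0.0
```

Request:
{"name": "servo_tool", "arguments": {"plan": [[[-1,0.02,0.05,-0.3,0,0,0],[-0.2,0,0,-0.3,0,0,0],[-0.2,0,0,-0.25,0,0,0],[-0.2,0,0,-0.15,0,0,0],[-0.2,0,0,0,0,0,0]]]}}

```text
t: 19.78
ee_pos: [537.2, 249.5, 173.9]
orientation: [3.117, 0.38, -0.006]
ft_force: [-0.4, 0.7, 0.1]
width: 64.5
grasp_force: 0.0
```

Request:
{"name": "servo_tool", "arguments": {"plan": [[[0.2,0,0,0,0,0,0],[0.3,0,0,0,0,0,0],[0.3,0,0,0,0,0,0],[1,0,0,0,0,0,0],[1,0,0,0,0,0,0]]]}}

```text
t: 20.2
ee_pos: [538.5, 250.3, 176.7]
orientation: [-3.118, -0.381, -0.001]
ft_force: [-0.4, -0.6, -0.4]
width: 31.3
grasp_force: 0.0
```

Request:
{"name": "servo_tool", "arguments": {"plan": [[[1,0,0,0,0,0,0],[1,0,0,0,0,0,0],[1,0,0,0,0,0,0],[1,0,0,0,0,0,0],[1,0,0,0,0,0,0]]]}}

```text
t: 20.62
ee_pos: [538.5, 249.9, 176.6]
orientation: [3.118, 0.38, 0.001]
ft_force: [0.9, -4.4, 3.6]
width: 17.1
grasp_force: 30.0
```

Request:
{"name": "servo_tool", "arguments": {"plan": [[[1,0,0,0.1,0,0,0],[1,0,0,0.2,0,0,0],[1,0,0,0.3,0,0,0],[1,0,0,0.3,0,0,0],[1,0,0,0.3,0,0,0]]]}}

```text
t: 21.03
ee_pos: [538.2, 250.3, 225.5]
orientation: [-3.118, -0.381, -0.0]
ft_force: [0.4, 0.6, -6.6]
width: 17.1
grasp_force: 30.0
```

Request:
{"name": "servo_tool", "arguments": {"plan": [[[1,0,0,0.4,0,0,0],[1,0,0,0.5,0,0,0],[1,0,0,0.5,0,0,0],[1,0,0,0.5,0,0,0],[1,0,0,0.4,0,0,0]]]}}

```text
t: 21.45
ee_pos: [538.4, 250.3, 319.2]
orientation: [-3.118, -0.38, -0.003]
ft_force: [0.8, -0.0, -6.1]
width: 17.1
grasp_force: 30.0
```

Request:
{"name": "servo_tool", "arguments": {"plan": [[[1,0,0,0.2,0,0,0],[1,0,0,0,0,0,0],[1,0,0,0,0,0,0],[1,0,0,0,0,0,0],[1,0,0,0,0,0,0]]]}}

```text
t: 21.87
ee_pos: [537.6, 249.9, 322.9]
orientation: [3.118, 0.38, -0.004]
ft_force: [0.1, 0.6, -6.3]
width: 17.1
grasp_force: 30.0
```

Request:
{"name": "servo_tool", "arguments": {"plan": [[[1,0,0,0,0,0,0],[1,0,0,0,0,0,0],[1,0,0,0,0,0,0],[1,0,0,0,0,0,0],[1,0,0,0,0,0,0]]]}}

```text
t: 22.28
ee_pos: [538.3, 250.2, 324.1]
orientation: [3.118, 0.38, -0.0]
ft_force: [0.7, -0.6, -5.6]
width: 17.1
grasp_force: 30.0
```

```bash
python3 wt.py
python3 - <<'E'
from h import *
a=vision.get_image("wrist");b=vision.get_image("scene")[100:300,100:360]
b=cv2.resize(b,None,fx=384/200*.75,fy=384/200*.75);c=np.zeros((384,b.shape[1],3),np.uint8);c[:b.shape[0]]=b
o=np.hstack([a,c])[...,::-1];o=cv2.resize(o,None,fx=.9,fy=.9);print(o.shape);cv2.imwrite("pics/fin.png",o)
E
```

```text
[-6.26 -6.05 -5.6  -6.3  -6.13 -6.55] -6.15 [538.3 250.1 324.3] 16.926712130998528
(346, 797, 3)
```

View pics/fin.png

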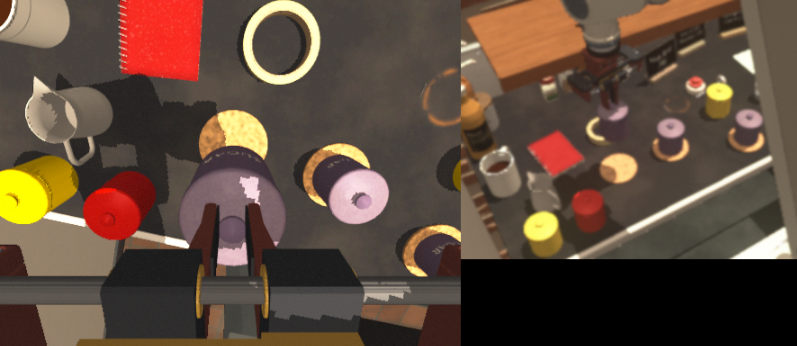

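The view shows the left canister held upright at (232,205) above its empty coaster at (232,130). The middle and right ones stand on theirs, and nothing else has moved.

```bash
python3 -c "
from workcell import close_job
print(close_job())"
```

```text
the job is handed in; nothing more can be done
None
```

The left canister is the heavy one (about 6.3 N, against 2.9 N for the middle and 2.7 N for the right); I handed in the job with it held upright and still about 15 cm above its coaster, the two light ones standing on theirs, and no verdict was returned.

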